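Shoe-polish tins into the flap compartment

TASK

Put the shoe-polish tins away in the flap compartment on the hall shelf: turn the catch clear, fold the flap right down so that it makes a ramp, and slide every tin up it and over the sill until it lies flat on the compartment's floor. Slide the tins, never lift or tip them, as their lids are loose. Then fold the flap fully shut, turn the catch fully back across it, and leave everything else on the shelf where it stands.

Things in the scene. Friction and masses are not known exactly. Their poses are not given: they have to be found in the camera images.
- unit: Fixed low white compartment, 420 mm wide, 100 mm deep. Origin on the shelf (z 0) under the middle of the flap's hinge line; x points into the compartment, y along the hinge line to the left, z up. 400 mm clear between its side walls (y -200 to 200), which slope up at 45 deg from the hinge line to a clear roof: top z 69, underside z 64 mm, covering x 52 to 100 mm only.
- sill_edge (a point): Middle of the inner edge of the raised sill (unit x 22, z 16 mm), fixed to the unit. The sill is a flat aluminium strip from the hinge line (x 0) to here, 16 mm above the shelf; behind it is a drop of 10 mm to the compartment's floor (top at z 6 mm, unit x 22 to 92 mm), then the back wall.
- flap (a joint): Hinge of the front flap: wooden board 430 mm wide, 86 mm long, 5 mm thick, hinged at the sill. 0: shut, leaning back 45 deg on the roof's edge. Grows as it swings up (upright at 0.79) and over towards the robot; 2.513: fully open, a ramp rising 9 deg from shelf to sill (last 16 mm 20 deg, bevelled edge level with the shelf at unit x -85 mm). Swings freely: falls open or shut by its weight (250 g).
- flap_handle (a point): Middle of the flap's only handle, a round steel bar 10 mm in diameter, 44 mm long, parallel to the hinge line, sticking out at the flap's right end (unit y -221 to -265 mm, this point at -245). It circles the hinge line at 64.6 mm; seen from flap_hinge it lies (0.503 rad + joint value) from unit +x towards +z: unit (x, z) = (57, 47) mm shut, (-64, 24) mm open.
- flap_hinge (a point): Middle of the flap's hinge line, 16 mm above the shelf; fixed to the unit.
- catch (a joint): Turn-button on the roof: a flat steel bar that swings level about an upright pivot and stays where it is left (about 1 N at its peg moves it). 0: clear, bar along the hinge line pointing to unit +y. 1.571: across, bar pointing to unit -x over the top edge of the shut flap, which it locks. Positive is anticlockwise from above.
- catch_peg (a point): Middle of the upright steel peg at the end of the catch's bar: 10 mm in diameter, z 94 to 122 mm above the shelf, this point at 108 mm, 60 mm from the pivot's axis.
- catch_pivot (a point): Point on the catch's pivot axis at the roof's top, unit x 86 mm, y 0, z 69 mm; fixed to the unit.
- tin1: Small round flat shoe-polish tin of bare metal, 54 mm in diameter, 22 mm high, about 70 g, upright; origin at the centre of its underside, z up. All the tins are alike; two to four are present, in a ragged row in front of the flap, clear of it when it is open.
- tin2: Small round flat shoe-polish tin of bare metal, 54 mm in diameter, 22 mm high, about 70 g, upright; origin at the centre of its underside, z up. All the tins are alike; two to four are present, in a ragged row in front of the flap, clear of it when it is open.
- tin3: Small round flat shoe-polish tin of bare metal, 54 mm in diameter, 22 mm high, about 70 g, upright; origin at the centre of its underside, z up. All the tins are alike; two to four are present, in a ragged row in front of the flap, clear of it when it is open.
- tin4: Small round flat shoe-polish tin of bare metal, 54 mm in diameter, 22 mm high, about 70 g, upright; origin at the centre of its underside, z up. All the tins are alike; two to four are present, in a ragged row in front of the flap, clear of it when it is open.
- bike_light: Red plastic bike light, 30 x 38 x 38 mm high, stands in the row of tins; not to be moved. Origin: centre of its underside.
- key_bowl: Blue glazed bowl, 140 mm across, 50 mm high, at the left; bystander. Origin: centre of its underside.
- keys: Aluminium carabiner with two brass keys, about 110 x 60 x 8 mm, lying flat to the left, on the robot side of the tins; bystander. Origin: middle of the carabiner, on the shelf.
- glasses: Folded black reading glasses, 50 x 135 x 20 mm high, to the left of the tins; bystander. Origin: middle, on the shelf.
- candle: Amber glass candle jar, 68 mm in diameter, 64 mm high, to the right of the tins; bystander. Origin: centre of its underside.
- shoe_brush: Wooden shoe brush, 150 x 50 x 42 mm high, at the right; bystander. Origin: centre of its underside.

How it is judged:
By the outcome, as a careful person would: the job done as asked, in the order asked, and still so for the second after the job is handed in, with the robot touching nothing.
Of tin1, tin2, tin3, tin4 only 2 to 4 are there at a start; the rules pass over those that are not, and their reading is None.
At some moment in a run one of tin1, tin2, tin3, tin4 may be knocked a few centimetres aside while the robot is not near it.
Once in a run the grip may slacken for a moment while it holds something.
It also fails if it takes over 210 s, if anything falls off the work surface, if the arm or the gripper's body presses on something with over 40 N, if the wrist force passes 120 N, or if a joint passes its speed limit or range.

ROBOT

A 7-joint arm with a two-finger parallel gripper is mounted at the origin on the work surface. World frame = base frame: x ahead of the robot, y to its left, z up, the work surface at z = 0. Lengths are in m, angles in degrees, forces in N, time in s.
With the tool pointing down it reaches from about 0.35 to 0.9 m from the base axis. Payload 7.2 kg.
Tool frame: the origin (TCP) lies between the finger pads; the fingertips stand 14 mm ahead of it and the grasp point (between the pads) lies 5 mm behind it; y points along the fingers, z is the direction in which the jaws open and shut, and the axes are right-handed (so a half turn about y gives the same grasp; the last joint's range is limited). The gripper opens to 88 mm and grips with 3 to 60 N. Pads are 20 mm wide; open, the fingers measure 115 mm over their backs; the gripper's body (75 mm by 178 mm) begins 61 mm behind the grasp point.
Start: joints at [67.139, 23.554, -0.728, 91.456, 0.321, 64.991, -4.71], TCP at [0.203, -0.591, 0.237] pointing down, gripper open.
Joint ranges: [-169.25, 169.25], [-16.82, 113.86], [-84.01, 82.57], [7.8, 145.47], [-59.2, 239.2], [7.22, 106.19], [-163.78, 163.78]. Speed limits (degrees/s): [136.94, 136.94, 172.46, 172.46, 180, 180, 180].

INTERFACE

Orientations are given as a 3x3 rotation matrix whose columns are the frame's x, y, z axes.
In Python, from rig import get_state, snapshot, sign_off gives the robot as it stands.
- The arm moves only by the tool send_rows, never from a script. Its argument "series" is a list of rows, each a list of 5 numbers: the shift along the world's x, y, z in mm, then the turn about the world's z in rad, then the gripper command: -1 is fully open, 1 is shut, values between are in proportion. A call has 1 to 12 rows; each row shifts and turns the commanded pose from where the row before left it; what a row does not reach is not made up. A row lasts 1/8 s, in which the tool goes at most 62.5 mm and 10.7 degrees, less where a joint would pass 70% of its speed; a pose out of reach is approached as far as the arm can. A call is refused whole if a number of a shift passes 62.5 or a number of a turn 0.188, either way. A call with a gripper value outside its range is refused whole. The fingers move at their own pace and stop on an object; "squeeze" is the grip in N (left out, the last holds). Time passes only in rows, so rows that do not move let the fingers close. It gives the time, the measured TCP pose, the force and the opening at its end, in the units of the state.
- get_state(): the state, without advancing time (a new reading comes with each control period).
- snapshot(name): name is "scene" or "top" or "wrist"; returns a dict with "pixels" (480x640x3 uint8, blue, green, red), "range_z" (480x640 float32, m along the optical axis (not along the pixel's ray), 0 where there is no reading), "fx", "fy", "cx", "cy" (pixels), "R" (3x3) and "t" (3): a world point X has camera coordinates R X + t. Camera axes: x right, y down, z forward; pixel columns grow to the right and rows downward; lengths in m; the calibration is good to about 2 mm. A picture is of the moment at which its call begins.
- sign_off(): hands the job in, once; it reports no verdict.
The state is a dict: "time": time; "qpos": joint angles; "dq": joint speeds; "effort": joint torques, N m; "position": TCP position; "ee_rot": TCP orientation; "wrist_force": force on the tool from outside, world axes, zero at the start; "wrist_torque": the same for the moment, N m; "grip_width": finger opening in m.
Only numpy, scipy, OpenCV 4.12 (cv2) and the standard library are available. Lean on these libraries where they do the work, as an engineer would, in place of code of your own. Each camera call takes 0.05 s, during which the arm holds its last target. There are 200 camera calls.

## Working session

There is one attempt and no reset: what is moved stays moved. The work goes in short steps, Python scripts to look and compute and a tool call to move; the robot and the scene stay as the last step left them, time stands still between calls to the robot, and variables do not carry over. Pictures are saved under pics/ and viewed, about 12 in all and at most 16, crops included, and the job is handed in when it is done.

Besides the shell and the picture viewer there is one more tool, called after "Emit:" as name(argument=value, ...) on one line, values as JSON. send_rows: Moves the arm, as the interface text tells. Its arguments: {"type":"object","properties":{"series":{"type":"array"},"squeeze":{"type":"number"}},"required":["series"]}

```bash
mkdir -p pics; ls; cat > h.py <<'E'
import numpy as np, cv2
from rig import get_state, snapshot, sign_off
def pts(s):
    "world point per pixel from depth"
    v,u=np.mgrid[:480,:640]; z=s["range_z"].astype(float)
    c=np.stack([(u-s["cx"])/s["fx"]*z,(v-s["cy"])/s["fy"]*z,z],-1)
    return (c-np.array(s["t"]))@np.array(s["R"])
def ray(s,u,v,h):
    R=np.array(s["R"]);t=np.array(s["t"]);o=-R.T@t
    d=R.T@np.array([(u-s["cx"])/s["fx"],(v-s["cy"])/s["fy"],1]); return o+d*(h-o[2])/d[2]
def proj(s,X):
    c=np.array(s["R"])@np.array(X)+np.array(s["t"]); return c[0]/c[2]*s["fx"]+s["cx"],c[1]/c[2]*s["fy"]+s["cy"]
E
python3 - <<'E'
from h import *
import pickle
st=get_state(); print({k:np.round(v,3).tolist() for k,v in st.items()})
for n in("top","scene"):
    s=snapshot(n); cv2.imwrite(f"pics/{n}0.png",s["pixels"]); pickle.dump(s,open(n+"0.pkl","wb"))
    print(n,np.round(s["R"],3).tolist(),np.round(s["t"],3),s["fx"],(-np.array(s["R"]).T@s["t"]).round(3))
E
```

```text
pics
{'time': 0.0, 'qpos': [67.139, 23.601, -0.729, 91.503, 0.322, 64.99, -4.71], 'dq': [-0.042, -0.015, 0.074, 0.022, -0.019, 0.081, 0.08], 'effort': [0.002, -58.795, 0.643, -29.107, -0.054, 0.018, 0.0], 'position': [0.203, -0.591, 0.236], 'ee_rot': [[-0.946, -0.001, 0.325], [-0.325, 0.001, -0.946], [0.0, -1.0, -0.002]], 'wrist_force': [0.056, -1.133, 0.321], 'wrist_torque': [0.032, -0.055, -0.017], 'grip_width': 0.087}
top [[0.0, -1.0, -0.011], [-0.984, 0.002, -0.178], [0.178, 0.011, -0.984]] [0.024 0.524 1.065] 472.2295811971702 [0.327 0.012 1.141]
scene [[0.816, 0.578, 0.006], [0.497, -0.696, -0.518], [-0.295, 0.426, -0.855]] [-0.455 -0.211  1.508] 504.98018679231 [ 0.921 -0.526  1.183]
```

View pics/top0.png

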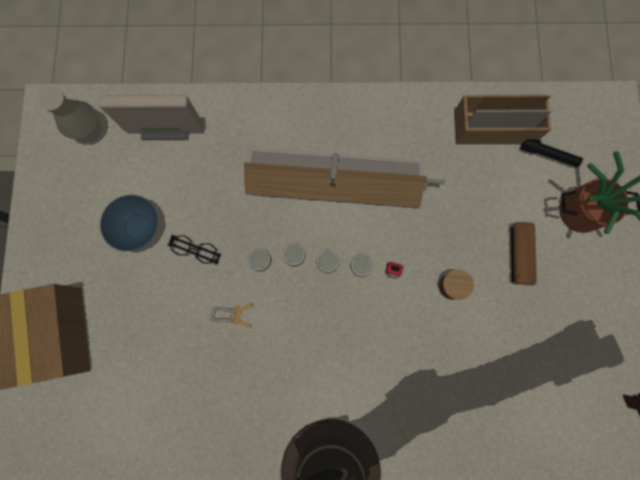

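View pics/scene0.png

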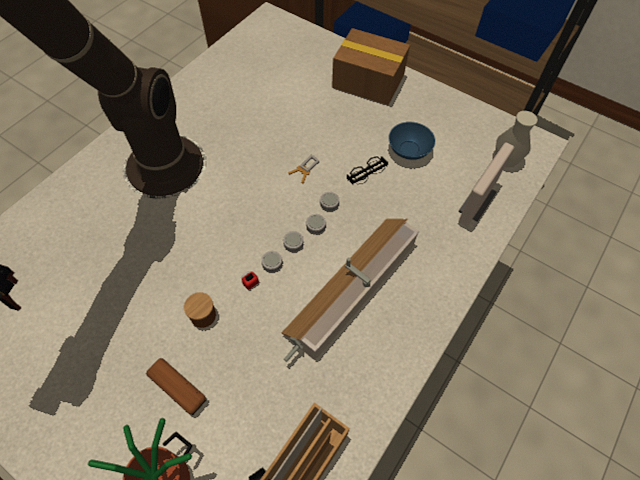

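The top view shows four tins at (260,260), (294,254), (328,261) and (361,265), with the red light at (395,269). The flap is shut from (245,165) to (421,207), its handle is at (435,183), and the catch lies across at about (334,170). The scene view agrees. Next I measure positions.

```bash
python3 - <<'E'
from h import *
import pickle
for n in("top","scene"):
    s=pickle.load(open(n+"0.pkl","rb")); P=pts(s); hsv=cv2.cvtColor(s["pixels"],cv2.COLOR_BGR2HSV)
    ok=s["range_z"]>0
    print(n,"table z",np.median(P[...,2][ok&(abs(P[...,2])<.02)]))
    x,y,z=P[...,0],P[...,1],P[...,2]
    # flap plane
    wood=ok&(hsv[...,1]>70)&(hsv[...,0]>5)&(hsv[...,0]<25)&(x>.55)&(x<.85)&(abs(y)<.3)&(z>.012)&(z<.09)
    wood=cv2.erode(wood.astype(np.uint8),np.ones((3,3)))>0
    Q=P[wood]; 
    for _ in range(4):
        c=Q.mean(0); nrm=np.linalg.svd(Q-c,full_matrices=False)[2][2]; Q=Q[abs((Q-c)@nrm)<.004]
    nrm*=np.sign(nrm[2]); print("flap",len(Q),c.round(4),nrm.round(3),"yaw",np.degrees(np.arctan2(-nrm[1],-nrm[0])), "y range",Q[:,1].min(),Q[:,1].max(),"z",Q[:,2].min(),Q[:,2].max())
    # objects 12..60mm between x .4 and .65
    m=(ok&(z>.013)&(z<.07)&(x>.35)&(x<.62)&(y>-.35)&(y<.35)).astype(np.uint8)
    k,l,st,_=cv2.connectedComponentsWithStats(m)
    for i in range(1,k):
        if st[i,4]>40:
            p=P[l==i]; t=p[p[:,2]>np.percentile(p[:,2],60)-.004]; print(st[i].tolist(),"med",np.median(t,0).round(4),"mean",t.mean(0).round(4),"ext",np.ptp(t,0).round(3))
    hi=ok&(z>.085)&(z<.14)&(x>.55)&(x<.85)&(abs(y)<.3)
    print("peg",P[hi].round(3).tolist()[:12])
    hd=ok&(z>.035)&(z<.06)&(x>.6)&(x<.8)&(y<-.2)&(y>-.32); p=P[hd]; print("handle",len(p),p.mean(0).round(4) if len(p) else 0,p.min(0) if len(p) else 0,p.max(0) if len(p) else 0)
E
```

```text
top table z 3.7282544737164664e-05
flap 4712 [ 0.6536 -0.0066  0.0504] [-0.701  0.056  0.711] yaw -4.590668811899829 y range -0.21861253957058316 0.20653524510854293 z 0.018364983417126755 0.0827149688798024
[354, 200, 68, 8, 251] med [ 0.616  -0.1742  0.026 ] mean [ 0.6156 -0.1663  0.0263] ext [0.013 0.156 0.015]
[185, 237, 32, 27, 138] med [0.5016 0.3168 0.019 ] mean [0.4997 0.3139 0.019 ] ext [0.064 0.074 0.009]
[283, 243, 22, 23, 398] med [0.4903 0.0875 0.0227] mean [0.49   0.0882 0.0227] ext [0.051 0.051 0.01 ]
[248, 249, 23, 22, 402] med [0.4784 0.1714 0.0227] mean [0.4777 0.1718 0.0228] ext [0.052 0.053 0.009]
[317, 250, 22, 23, 400] med [0.4736 0.0061 0.0227] mean [0.4736 0.0072 0.0227] ext [0.053 0.05  0.01 ]
[351, 254, 23, 23, 402] med [ 0.4638 -0.0747  0.0225] mean [ 0.4641 -0.0742  0.0226] ext [0.053 0.053 0.009]
[386, 262, 18, 17, 231] med [ 0.4524 -0.15    0.0296] mean [ 0.4523 -0.1505  0.031 ] ext [0.038 0.04  0.017]
[440, 269, 34, 31, 831] med [ 0.4151 -0.2898  0.0638] mean [ 0.4149 -0.2898  0.0638] ext [0.069 0.069 0.009]
peg [[0.718, -0.006, 0.094], [0.718, -0.008, 
[... 1110 characters left out ...]
med [ 0.4553 -0.1557  0.0316] mean [ 0.4542 -0.1558  0.0325] ext [0.038 0.037 0.017]
[281, 284, 45, 51, 155] med [ 0.6162 -0.1801  0.0272] mean [ 0.6155 -0.171   0.0277] ext [0.013 0.161 0.012]
[183, 292, 32, 34, 809] med [ 0.416  -0.2933  0.0649] mean [ 0.4155 -0.2935  0.0649] ext [0.072 0.069 0.009]
peg [[0.7, 0.172, 0.086], [0.649, -0.007, 0.126], [0.65, -0.003, 0.122], [0.649, -0.011, 0.127], [0.65, -0.009, 0.125], [0.652, -0.007, 0.124], [0.653, -0.004, 0.122], [0.65, -0.013, 0.126], [0.651, -0.01, 0.124], [0.654, -0.011, 0.127], [0.655, -0.007, 0.123], [0.65, -0.013, 0.121]]
handle 271 [ 0.6607 -0.2299  0.0496] [ 0.61781006 -0.27594796  0.03512654] [ 0.71027082 -0.20027252  0.05998003]
```

Emit:
send_rows(series=[[30, 48, 5, -0.034, 0.5], [30, 48, 5, -0.034, 0.5], [30, 48, 5, -0.034, 0.5], [30, 48, 5, -0.034, 0.5], [30, 48, 5, -0.034, 0.5], [30, 48, 5, -0.034, 0.5], [30, 48, 5, -0.034, 0.5], [30, 48, 5, -0.034, 0.5], [30, 48, 5, -0.034, 0.5], [30, 48, 5, -0.034, 0.5], [30, 48, 5, -0.034, 0.5], [30, 48, 5, -0.034, 0.5]], squeeze=15)

```text
time: 1.6
position: [0.5636, -0.0137, 0.2966]
ee_rot: [[-0.997, -0.0, -0.079], [0.079, -0.0, -0.997], [0.0, -1.0, 0.0]]
wrist_force: [0.8, -0.3, -0.6]
grip_width: 0.0218
```

```bash
python3 - <<'E'
from h import *
import pickle
st=get_state(); print({k:np.round(v,3).tolist() for k,v in st.items()})
s=snapshot("wrist"); cv2.imwrite("pics/w1.png",s["pixels"]); pickle.dump(s,open("w1.pkl","wb"))
print(np.round(s["R"],3).tolist(),s["fx"],(-np.array(s["R"]).T@s["t"]).round(3))
P=pts(s); print("table",np.median(P[...,2][abs(P[...,2])<.015]))
E
```

```text
{'time': 1.6, 'qpos': [13.011, 16.443, -20.869, 94.341, 6.155, 70.368, -103.663], 'dq': [-38.054, 21.609, -8.103, -32.309, 9.742, 12.74, -61.897], 'effort': [2.805, -53.31, -3.475, -27.403, -0.469, -0.28, 1.752], 'position': [0.564, -0.014, 0.297], 'ee_rot': [[-0.997, -0.0, -0.079], [0.079, -0.0, -0.997], [0.0, -1.0, 0.0]], 'wrist_force': [0.849, -0.256, -0.622], 'wrist_torque': [-0.019, -0.047, -0.028], 'grip_width': 0.022}
[[-0.079, -0.997, 0.001], [-0.965, 0.076, 0.251], [-0.251, 0.019, -0.968]] 356.3247339030823 [ 0.631 -0.018  0.444]
table -0.0008153583954232946
```

View pics/w1.png

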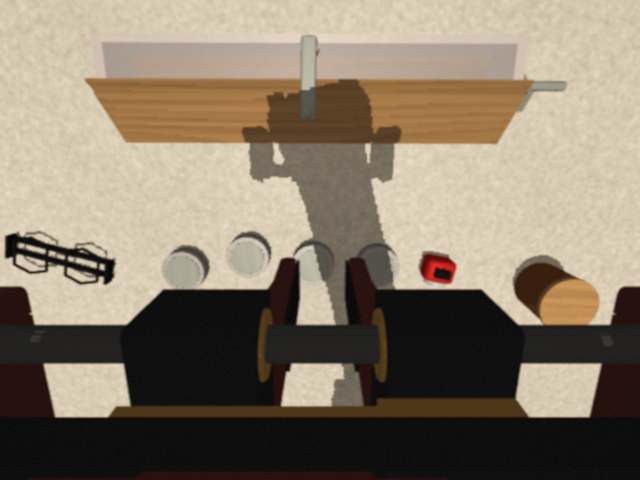

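The wrist view shows the catch bar from about (309,42) to its peg end at (308,115). The handle is at (545,87), and the flap, tins and light are where expected. I'll refine from this nearer view.

```bash
python3 - <<'E'
from h import *
import pickle
s=snapshot("wrist"); P=pts(s); pickle.dump(s,open("w1.pkl","wb")); print(get_state()["position"],get_state()["dq"])
x,y,z=P[...,0],P[...,1],P[...,2]; ok=s["range_z"]>0; v,u=np.mgrid[:480,:640]; ok&=(v<240)
m=ok&(z>.112)&(z<.13)&(x>.6)&(x<.75)&(abs(y)<.1); print("peg",m.sum(),P[m].mean(0).round(4),P[m].min(0).round(4),P[m].max(0).round(4))
m=ok&(z>.075)&(z<.108)&(x>.6)&(x<.8)&(abs(y)<.1); Q=P[m]; print("bar",m.sum(),Q.min(0).round(4),Q.max(0).round(4),Q.mean(0).round(4)); d=np.linalg.svd(Q[:,:2]-Q[:,:2].mean(0),full_matrices=False)[2][0]; print("bar yaw",np.degrees(np.arctan(d[1]/d[0])))
m=ok&(z>.040)&(z<.058)&(x>.6)&(x<.75)&(y<-.228)&(y>-.3)&(u>530); print("handle",m.sum(),P[m].mean(0).round(4),P[m].min(0).round(4),P[m].max(0).round(4))
hsv=cv2.cvtColor(s["pixels"],cv2.COLOR_BGR2HSV)
w=ok&(hsv[...,1]>70)&(x>.58)&(x<.8)&(y>-.217)&(y<.25)&(z>.012)&(z<.09); Q=P[w]
for _ in range(4):
    c=Q.mean(0);n=np.linalg.svd(Q-c,full_matrices=False)[2][2];Q=Q[abs((Q-c)@n)<.004]
n*=np.sign(n[2]);yaw=np.arctan2(-n[1],-n[0]);print("flap",c.round(4),n.round(3),np.degrees(yaw))
ux=np.array([np.cos(yaw),np.sin(yaw)]);uy=np.array([-ux[1],ux[0]])
q=c-5e-3*n; h=q[:2]-ux*(q[2]-.016)
e=Q[:,:2]@uy; print("hinge point",h, "uy ext",e.min(),e.max(),"ux coord of hinge",h@ux)
E
```

```text
[ 0.56477675 -0.00804938  0.29652327] [ 3.4313752  -1.64487999  3.83576716  3.24488003  0.7901848   0.21864321
  5.82696352]
peg 108 [ 0.6517 -0.0057  0.1206] [ 0.647  -0.0101  0.113 ] [ 0.6563 -0.0011  0.1226]
bar 2288 [ 0.6468 -0.0999  0.075 ] [0.7206 0.0996 0.108 ] [ 0.6849 -0.0047  0.0853]
bar yaw 85.97727693705748
handle 351 [ 0.6614 -0.2552  0.05  ] [ 0.6414 -0.2746  0.0445] [ 0.6751 -0.2282  0.0553]
flap [ 0.6562 -0.0056  0.0521] [-0.696  0.058  0.716] -4.727359170120129
hinge point [ 0.62724464 -0.00325725] uy ext -0.16583471757390786 0.26188539534279043 ux coord of hinge 0.6253792914650026
```

Emit:
send_rows(series=[[29, 1, 0, 0, 0.5], [29, 1, 0, 0, 0.5], [29, 0, 0, 0, 0.5], [0, 0, -40, 0, 0.5], [0, 0, -40, 0, 0.5], [0, 0, -40, 0, 0.5], [0, 0, -30, 0, 0.5], [0, 0, -20, 0, 0.5], [0, 0, -12, 0, 0.5], [0, 0, 0, 0, 0.5], [0, 0, 0, 0, 0.5]])

```text
time: 3.08
position: [0.6504, -0.0135, 0.1153]
ee_rot: [[-0.997, 0.001, -0.077], [0.077, -0.0, -0.997], [-0.001, -1.0, 0.0]]
wrist_force: [0.1, 0.6, -0.2]
grip_width: 0.0222
```

Emit:
send_rows(series=[[0, 0, 0, 0, 1], [0, 0, 0, 0, 1], [0, 0, 0, 0, 1], [0, 0, 0, 0, 1]], squeeze=15)

```text
time: 3.58
position: [0.6508, -0.009, 0.1155]
ee_rot: [[-0.997, 0.002, -0.074], [0.074, 0.004, -0.997], [-0.002, -1.0, -0.005]]
wrist_force: [1.9, 8.3, -1.6]
grip_width: 0.0093
```

Emit:
send_rows(series=[[1, 12, 0, 0, 1], [2, 7.5, 0, 0, 1], [3, 7, 0, 0, 1], [4, 7, 0, 0, 1], [5, 6, 0, 0, 1], [5.5, 5.5, 0, 0, 1], [6.5, 4.5, 0, 0, 1], [7, 4, 0, 0, 1], [7, 3, 0, 0, 1], [7.5, 2, 0, 0, 1], [8, 1, 0, 0, 1], [8, 0, 0, 0, 1]])

```text
time: 5.08
position: [0.715, 0.0469, 0.1147]
ee_rot: [[-0.997, 0.0, -0.077], [0.077, 0.001, -0.997], [-0.0, -1.0, -0.001]]
wrist_force: [-0.4, -0.2, 5.2]
grip_width: 0.0094
```

Emit:
send_rows(series=[[3, 0, 0, 0, 1], [0, 0, 0, 0, 1], [0, 0, 0, 0, 1]])

```text
time: 5.45
position: [0.7176, 0.0466, 0.1144]
ee_rot: [[-0.997, 0.0, -0.077], [0.077, 0.0, -0.997], [-0.0, -1.0, -0.0]]
wrist_force: [0.2, -1.0, 2.2]
grip_width: 0.0098
```

Emit:
send_rows(series=[[4, 0, 0, 0, 1], [0, 0, 0, 0, 1], [0, 0, 0, 0, 1], [0, 0, 0, 0, 0.4], [0, 0, 0, 0, 0.4], [0, 0, 0, 0, 0.4]])

```text
time: 6.2
position: [0.7217, 0.0465, 0.1144]
ee_rot: [[-0.997, 0.0, -0.077], [0.077, 0.0, -0.997], [-0.0, -1.0, -0.0]]
wrist_force: [0.1, -0.3, 0.2]
grip_width: 0.0262
```

Emit:
send_rows(series=[[0, 0, 40, 0, -0.2], [0, 0, 40, 0, -0.2], [-5, -25, 30, 0.131, -0.2], [-5, -25, 0, 0.131, -0.2], [-5, -25, 0, 0.131, -0.2], [-5, -25, 0, 0.131, -0.2], [-5, -25, 0, 0.131, -0.2], [-5, -25, 0, 0.131, -0.2], [-5, -25, 0, 0.131, -0.2], [-5, -25, 0, 0.131, -0.2], [-5, -25, 0, 0.131, -0.2], [-5, -25, 0, 0.131, -0.2]])

```text
time: 7.7
position: [0.6714, -0.2045, 0.2247]
ee_rot: [[-0.328, 0.0, 0.945], [-0.945, -0.0, -0.328], [-0.0, -1.0, 0.0]]
wrist_force: [0.6, -0.1, 0.2]
grip_width: 0.0527
```

Emit:
send_rows(series=[[-5, -25, 0, 0.131, -0.2], [-5, -25, 0, 0.131, -0.2], [0, 0, 0, 0, -0.2], [0, 0, 0, 0, -0.2]])

```text
time: 8.2
position: [0.6618, -0.2522, 0.2246]
ee_rot: [[-0.078, 0.0, 0.997], [-0.997, 0.001, -0.078], [-0.001, -1.0, 0.0]]
wrist_force: [-0.6, 0.3, 0.1]
grip_width: 0.0526
```

```bash
python3 - <<'E'
from h import *
st=get_state(); print(st["position"].round(4) if hasattr(st["position"],"round") else st["position"],np.round(st["ee_rot"],3).tolist(),np.round(st["qpos"],1))
s=snapshot("wrist"); P=pts(s); cv2.imwrite("pics/w2.png",s["pixels"]); print((-np.array(s["R"]).T@s["t"]).round(3))
x,y,z=P[...,0],P[...,1],P[...,2]; ok=s["range_z"]>0
m=ok&(z>.040)&(z<.058)&(x>.6)&(x<.75)&(y<-.235)&(y>-.3); print("handle",m.sum(),P[m].mean(0).round(4),P[m].min(0).round(4),P[m].max(0).round(4))
s=snapshot("top"); P=pts(s); x,y,z=P[...,0],P[...,1],P[...,2]; c=(s["range_z"]>0)&(z>.07)&(z<.13)&(x>.6)&(x<.8)&(abs(y)<.1); Q=P[c]; Q=Q[Q[:,2]>.08]; print("catch",len(Q),np.percentile(Q,5,axis=0).round(3),np.percentile(Q,95,axis=0).round(3))
Q=Q[Q[:,0]>.7][:,:2]; d=np.linalg.svd(Q-Q.mean(0),full_matrices=False)[2][0]; print(len(Q),"bar angle",np.degrees(np.arctan2(d[1],d[0])))
E
```

```text
[ 0.6618 -0.2522  0.2246] [[-0.078, 0.0, 0.997], [-0.997, 0.001, -0.078], [-0.001, -1.0, 0.0]] [ 38.8  37.  -36.5  77.2  22.   72.8  -3. ]
[ 0.667 -0.184  0.372]
handle 452 [ 0.6618 -0.2544  0.0499] [ 0.6556 -0.2744  0.0452] [ 0.6678 -0.2351  0.0525]
catch 269 [ 0.679 -0.03   0.081] [0.719 0.061 0.119]
218 bar angle -94.25266527960795
```

View pics/w2.png

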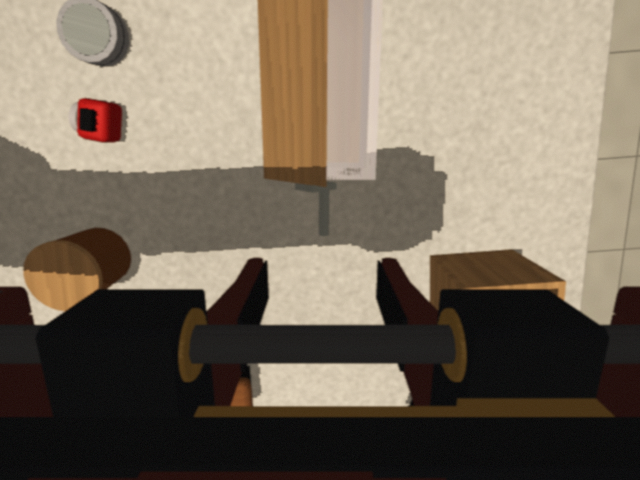

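The handle is at about (324,210), centred between the open fingers. The catch bar stands at 85.7°, so it is clear. A box corner at (430,260) needs a clearance check before I descend.

```bash
python3 - <<'E'
from h import *
s=snapshot("top"); P=pts(s); x,y,z=P[...,0],P[...,1],P[...,2]
v,u=np.mgrid[:480,:640]
m=(u>450)&(u<560)&(v>85)&(v<150)&(z>.02)&(s["range_z"]>0); print(P[m].min(0).round(3),P[m].max(0).round(3)); m&=(z>.03)
Q=P[m]; print(Q[Q[:,0]<.82].max(0) if (Q[:,0]<.82).any() else None)
for z0 in(.02,.05,.08): k=Q[(Q[:,2]>z0)]; print(z0,len(k),k.min(0).round(3) if len(k) else None)
E
```

```text
[ 0.509 -0.426  0.021] [ 0.862 -0.198  0.663]
[ 0.77565018 -0.19754527  0.66319224]
0.02 6791 [ 0.509 -0.421  0.03 ]
0.05 6780 [ 0.509 -0.415  0.052]
0.08 6779 [ 0.509 -0.281  0.211]
```

Emit:
send_rows(series=[[0, 0, -40, 0, -0.2], [0, 0, -40, 0, -0.2], [0, 0, -20, 0, -0.2], [0, 0, 0, 0, -0.2]])

```text
time: 8.85
position: [0.6611, -0.2528, 0.1235]
ee_rot: [[-0.075, -0.002, 0.997], [-0.997, 0.001, -0.075], [-0.001, -1.0, -0.002]]
wrist_force: [-0.7, 0.0, 0.5]
grip_width: 0.0525
```

```bash
python3 - <<'E'
from h import *
import pickle
s=pickle.load(open("top0.pkl","rb")); P=pts(s); x,y,z=P[...,0],P[...,1],P[...,2]
v,u=np.mgrid[:480,:640]
m=(u>450)&(u<560)&(v>85)&(v<150)&(z>.03)&(s["range_z"]>0); print(P[m].min(0).round(3),P[m].max(0).round(3))
E
```

```text
[ 0.748 -0.544  0.03 ] [ 0.866 -0.316  0.145]
```

Emit:
send_rows(series=[[0, 0, -30, 0, -0.2], [0, 0, -30, 0, -0.2], [0, 0, -21, 0, -0.2], [0, 0, 0, 0, -0.2], [0, 0, 0, 0, 1], [0, 0, 0, 0, 1], [0, 0, 0, 0, 1], [0, 0, 0, 0, 1], [0, 0, 0, 0, 1], [0, 0, 0, 0, 1]], squeeze=20)

```text
time: 10.1
position: [0.6629, -0.2538, 0.0444]
ee_rot: [[-0.076, 0.003, 0.997], [-0.997, -0.0, -0.076], [0.0, -1.0, 0.003]]
wrist_force: [5.3, -1.2, 1.1]
grip_width: 0.0098
```

```bash
python3 - <<'E'
import numpy as np
a=np.radians(np.linspace(28.8,172.8,25)); p=64.6*np.c_[np.cos(a)*.9966,-np.cos(a)*.082,np.sin(a)]
c=np.round((p-p[0])*2)/2; d=np.diff(c,axis=0); print([[*r] for r in d.tolist()])
E
```

```text
[[-3.5, 0.5, 5.5], [-4.0, 0.0, 5.5], [-5.0, 0.5, 5.0], [-5.0, 0.5, 4.5], [-5.5, 0.5, 3.5], [-6.0, 0.5, 3.5], [-6.0, 0.5, 2.5], [-6.5, 0.5, 2.0], [-7.0, 0.5, 1.0], [-6.5, 0.5, 0.5], [-7.0, 0.5, 0.0], [-6.5, 0.5, -1.0], [-6.5, 0.5, -2.0], [-6.5, 0.5, -2.0], [-6.0, 0.5, -3.0], [-5.5, 0.5, -3.5], [-5.5, 0.5, -4.0], [-5.0, 0.5, -5.0], [-4.0, 0.5, -5.0], [-4.0, 0.0, -5.5], [-3.0, 0.5, -6.0], [-2.5, 0.0, -6.5], [-2.0, 0.5, -6.5], [-1.5, 0.0, -6.5]]
```

Emit:
send_rows(series=[[-3.5, 0.5, 5.5, 0, 1], [-4.0, 0.0, 5.5, 0, 1], [-5.0, 0.5, 5.0, 0, 1], [-5.0, 0.5, 4.5, 0, 1], [-5.5, 0.5, 3.5, 0, 1], [-6.0, 0.5, 3.5, 0, 1], [-6.0, 0.5, 2.5, 0, 1], [-6.5, 0.5, 2.0, 0, 1]])

```text
time: 11.1
position: [0.6224, -0.2504, 0.0777]
ee_rot: [[-0.076, 0.006, 0.997], [-0.997, -0.001, -0.076], [0.001, -1.0, 0.006]]
wrist_force: [4.1, -0.2, 5.5]
grip_width: 0.0095
```

Emit:
send_rows(series=[[-7.0, 0.5, 1.0, 0, 1], [-6.5, 0.5, 0.5, 0, 1], [-7.0, 0.5, 0.0, 0, 1], [-6.5, 0.5, -1.0, 0, 1], [-6.5, 0.5, -2.0, 0, 1], [-6.5, 0.5, -2.0, 0, 1], [-6.0, 0.5, -3.0, 0, 1], [-5.5, 0.5, -3.5, 0, 1]])

```text
time: 12.1
position: [0.5679, -0.2458, 0.0652]
ee_rot: [[-0.076, -0.001, 0.997], [-0.997, 0.0, -0.076], [-0.0, -1.0, -0.001]]
wrist_force: [1.5, 2.3, 1.1]
grip_width: 0.0098
```

Emit:
send_rows(series=[[-5.5, 0.5, -4.0, 0, 1], [-5.0, 0.5, -5.0, 0, 1], [-4.0, 0.5, -5.0, 0, 1], [-4.0, 0.0, -5.5, 0, 1], [-3.0, 0.5, -6.0, 0, 1], [-2.5, 0.0, -6.5, 0, 1], [-2.0, 0.5, -6.5, 0, 1], [-1.5, 0.0, -6.5, 0, 1], [0, 0, 0, 0, 1]])

```text
time: 13.22
position: [0.543, -0.2442, 0.0225]
ee_rot: [[-0.076, 0.004, 0.997], [-0.997, -0.002, -0.076], [0.002, -1.0, 0.004]]
wrist_force: [3.1, 1.2, 14.0]
grip_width: 0.0097
```

Emit:
send_rows(series=[[0, 0, 0, 0, 0.3], [0, 0, 0, 0, 0.1], [0, 0, 0, 0, 0.1], [0, 0, 40, 0, 0.1], [0, 0, 50, 0, 0.1], [0, 0, 60, 0, 0.1], [0, 0, 40, 0, 0.1], [0, 0, 0, 0, 0.1]])

```text
time: 14.22
position: [0.5423, -0.2442, 0.2138]
ee_rot: [[-0.076, 0.004, 0.997], [-0.997, -0.003, -0.076], [0.002, -1.0, 0.005]]
wrist_force: [1.0, -0.3, 0.4]
grip_width: 0.0393
```

```bash
python3 - <<'E'
from h import *
s=snapshot("top"); cv2.imwrite("pics/t2.png",cv2.resize(s["pixels"][120:330,170:500],None,fx=2.2,fy=2.2)); P=pts(s); x,y,z=P[...,0],P[...,1],P[...,2]
h=cv2.cvtColor(s["pixels"],cv2.COLOR_BGR2HSV)
O=np.array([.6262,-.004]);a=np.radians(-4.7);ux=np.array([np.cos(a),np.sin(a)]);uy=np.array([-ux[1],ux[0]])
U=(P[...,:2]-O)@ux;V=(P[...,:2]-O)@uy
for c in(-90,-84,-80,-70,-60,-40,-20,-5,5,15,20,30,50): m=(abs(U-c/1e3)<.002)&(abs(V)<.18); print(c,m.sum(),round(float(np.median(z[m])),4))
m=((z>.013)&(z<.05)&(x>.40)&(x<.53)&(y>-.2)&(y<.24)).astype(np.uint8); k,l,st,_=cv2.connectedComponentsWithStats(m)
for i in range(1,k):
    if st[i,4]>100: p=P[l==i]; print(st[i].tolist(),p.mean(0).round(4))
E
```

```text
-90 237 -0.0004
-84 242 -0.0002
-80 248 0.0011
-70 239 0.0045
-60 235 0.0067
-40 241 0.0098
-20 239 0.0128
-5 240 0.0152
5 230 0.0161
15 225 0.016
20 207 0.0158
30 217 0.0059
50 293 0.007
[283, 243, 23, 23, 394] [0.49   0.0879 0.0222]
[248, 249, 23, 23, 400] [0.4774 0.1715 0.0222]
[317, 250, 22, 23, 399] [0.4731 0.0072 0.0221]
[351, 254, 23, 23, 403] [ 0.4637 -0.0739  0.0221]
[386, 262, 18, 17, 230] [ 0.4516 -0.1496  0.0295]
```

View pics/t2.png

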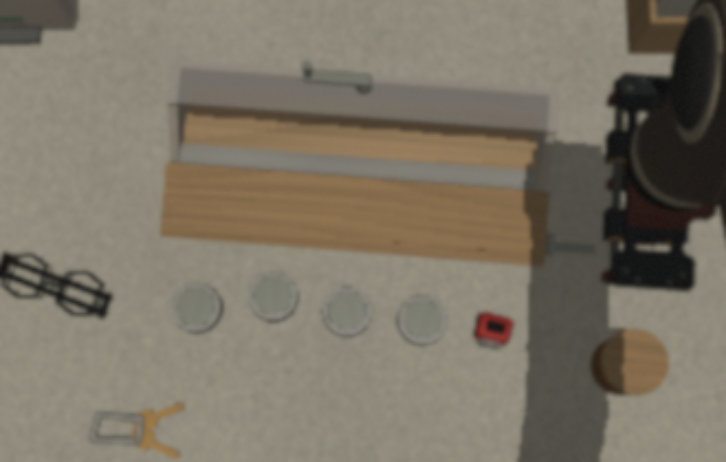

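The flap is fully open: its height profile runs 0, 4.5, 9.8 and 16 mm at x -85, -70, -40 and 0. The tins are undisturbed. Next I turn back and measure them from the wrist.

Emit:
send_rows(series=[[-9.5, 17, 2, -0.131, 0.13], [-9.5, 17, 2, -0.131, 0.13], [-9.5, 17, 2, -0.131, 0.13], [-9.5, 17, 2, -0.131, 0.13], [-9.5, 17, 2, -0.131, 0.13], [-9.5, 17, 2, -0.131, 0.13], [-9.5, 17, 2, -0.131, 0.13], [-9.5, 17, 2, -0.131, 0.13], [-9.5, 17, 2, -0.131, 0.13], [-9.5, 17, 2, -0.131, 0.13], [-9.5, 17, 2, -0.131, 0.13], [-9.5, 17, 2, -0.131, 0.13]])

```text
time: 15.78
position: [0.4255, -0.0394, 0.233]
ee_rot: [[-0.997, -0.003, -0.082], [0.082, 0.0, -0.997], [0.003, -1.0, -0.0]]
wrist_force: [-0.3, 0.4, -0.4]
grip_width: 0.0387
```

Emit:
send_rows(series=[[0, 0, 0, 0, 0.13], [0, 0, 0, 0, 0.13]])

```text
time: 16.02
position: [0.4268, -0.0404, 0.2339]
ee_rot: [[-0.997, -0.001, -0.075], [0.075, -0.0, -0.997], [0.001, -1.0, 0.0]]
wrist_force: [0.1, 1.0, 0.0]
grip_width: 0.0384
```

```bash
cat > look.py <<'E'
from h import *
import sys
O=np.array([.6262,-.004]);a=np.radians(-4.7);ux=np.array([np.cos(a),np.sin(a)]);uy=np.array([-ux[1],ux[0]])
def uv(p): d=np.array(p)[:2]-O; return (np.array([d@ux,d@uy])*1e3).round(1)
st=get_state(); print("t",st["time"],"tcp",np.round(st["position"],4),"unit",uv(st["position"]),"jaw",np.degrees(np.arctan2(st["ee_rot"][1][2],st["ee_rot"][0][2])).round(1),"F",np.round(st["wrist_force"],1),"w",st["grip_width"],"q7",round(st["qpos"][6]))
for n in sys.argv[1:]:
    s=snapshot(n); P=pts(s); x,y,z=P[...,0],P[...,1],P[...,2]; U=(P[...,:2]-O)@ux; V=(P[...,:2]-O)@uy
    h=cv2.cvtColor(s["pixels"],cv2.COLOR_BGR2HSV); v,u=np.mgrid[:480,:640]
    # expected floor height at U; tin tops stand 22 mm above
    f=np.interp(U*1e3,[-86,-69,0,22,22.01,92],[0,5.5,16,16,6,6])/1e3
    m=((s["range_z"]>0)&(z-f>.016)&(z-f<.030)&(U>-.3)&(U<.095)&(abs(V)<.24)&(h[...,1]<60)).astype(np.uint8)
    if n=="wrist": m[v>300]=0
    m=cv2.morphologyEx(m,cv2.MORPH_OPEN,np.ones((3,3))); k,l,sts,_=cv2.connectedComponentsWithStats(m)
    for i in range(1,k):
        p=P[l==i]
        if sts[i,4]<60: continue
        uvp=(p[:,:2]-O)@np.c_[ux,uy]; (cx,cy),r=cv2.minEnclosingCircle((uvp*1e3).astype(np.float32))
        print(n,"px",sts[i,:5].tolist(),"circle u,v,r",round(cx,1),round(cy,1),round(r,1),"mean",(uvp.mean(0)*1e3).round(1),"ztop",np.median(p[:,2]).round(4))
E
python3 look.py wrist top
```

```text
t 16.025 tcp [ 0.4268 -0.0404  0.2339] unit [-195.7  -52.6] jaw -94.3 F [0.1 1.  0. ] w 0.03839643422331399 q7 -100
wrist px [498, 48, 31, 29, 497] circle u,v,r -62.5 -225.7 15.4 mean [ -63.7 -223.8] ztop 0.0278
wrist px [162, 121, 56, 55, 2378] circle u,v,r -142.5 79.6 27.1 mean [-142.2   78.8] ztop 0.0214
wrist px [246, 133, 54, 54, 2293] circle u,v,r -153.1 -2.5 26.9 mean [-152.5   -2.7] ztop 0.0214
wrist px [328, 136, 54, 54, 2263] circle u,v,r -155.8 -84.5 26.9 mean [-155.2  -84.4] ztop 0.0215
wrist px [81, 141, 56, 54, 2351] circle u,v,r -162.2 162.2 27.5 mean [-161.4  161. ] ztop 0.0213
wrist px [415, 181, 13, 7, 69] circle u,v,r -175.4 -151.2 5.8 mean [-174.9 -151. ] ztop 0.0265
top px [283, 244, 22, 22, 384] circle u,v,r -142.6 80.7 27.2 mean [-143.4   80.8] ztop 0.0226
top px [248, 249, 22, 22, 392] circle u,v,r -162.1 163.3 27.0 mean [-162.5  163.2] ztop 0.0226
```

Emit:
send_rows(series=[[-6, -16, 0, 0, 0.13], [-6, -15, 0, 0, 0.13], [0, 0, -50, 0, 0.13], [0, 0, -50, 0, 0.13], [0, 0, -50, 0, 0.13], [0, 0, -40, 0, 0.13], [0, 0, -26, 0, 0.13], [0, 0, 0, 0, 0.13], [0, 0, 0, 0, 0.13]])

```text
time: 17.25
position: [0.4153, -0.0708, 0.0192]
ee_rot: [[-0.997, 0.0, -0.077], [0.077, -0.0, -0.997], [-0.0, -1.0, 0.0]]
wrist_force: [0.4, -0.3, 0.5]
grip_width: 0.038
```

Emit:
send_rows(series=[[10, -0.8, 0, 0, 0.13], [10, -0.8, 0, 0, 0.13], [10, -0.8, 0, 0, 0.13], [10, -0.8, 0, 0, 0.13], [10, -0.8, 0, 0, 0.13], [10, -0.8, 0, 0, 0.13], [10, -0.8, 0, 0, 0.13], [10, -0.8, 0, 0, 0.13], [10, -0.8, 0, 0, 0.13], [10, -0.8, 0, 0, 0.13]])

```text
time: 18.5
position: [0.5159, -0.0787, 0.0187]
ee_rot: [[-0.997, 0.001, -0.077], [0.077, 0.0, -0.997], [-0.0, -1.0, -0.0]]
wrist_force: [-2.8, 1.2, 3.0]
grip_width: 0.0383
```

```bash
python3 look.py wrist top; python3 - <<'E'
from h import *
s=snapshot("wrist"); cv2.imwrite("pics/w3.png",s["pixels"])
E
```

```text
t 18.5 tcp [ 0.5159 -0.0787  0.0187] unit [-103.8  -83.5] jaw -94.4 F [-2.8  1.2  3. ] w 0.03831234676991581 q7 -111
wrist px [257, 171, 130, 130, 12372] circle u,v,r -80.7 -79.9 31.8 mean [-74.9 -82.5] ztop 0.0259
top px [283, 244, 22, 22, 391] circle u,v,r -142.7 81.2 27.1 mean [-143.2   80.6] ztop 0.0222
top px [248, 249, 22, 22, 393] circle u,v,r -162.5 163.4 27.3 mean [-162.4  163.2] ztop 0.0223
top px [317, 251, 22, 22, 389] circle u,v,r -152.9 -1.3 26.9 mean [-153.3   -1. ] ztop 0.0224
```

View pics/w3.png

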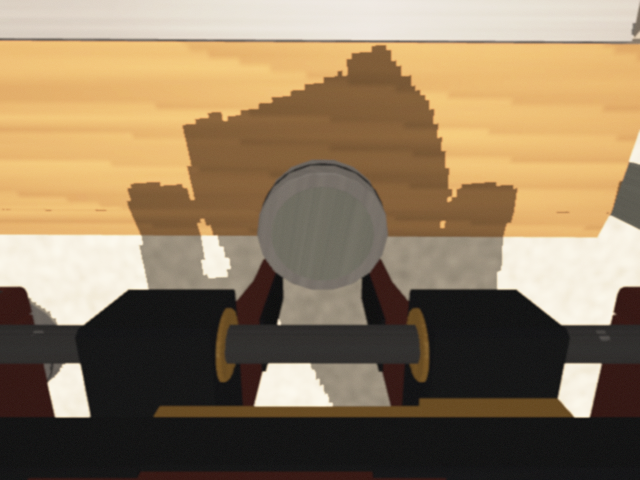

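The tin is centred at about (322,226), cradled between the fingers, with its front on the ramp. I continue up.

Emit:
send_rows(series=[[10, -0.8, 1, 0, 0.13], [10, -0.8, 3, 0, 0.13], [10, -0.8, 3, 0, 0.13], [10, -0.8, 1.5, 0, 0.13], [10, -0.8, 1.5, 0, 0.13], [10, -0.8, 1.5, 0, 0.13], [10, -0.8, 1.5, 0, 0.13], [10, -0.8, 1.5, 0, 0.13], [10, -0.8, 1.5, 0, 0.13]])

```text
time: 19.77
position: [0.6057, -0.0859, 0.0348]
ee_rot: [[-0.997, 0.0, -0.077], [0.077, -0.0, -0.997], [-0.0, -1.0, 0.0]]
wrist_force: [-0.6, -0.7, -0.6]
grip_width: 0.0384
```

Emit:
send_rows(series=[[7, -0.6, 0, 0, 0.13], [7, -0.6, 0, 0, 0.13], [7, -0.6, 0, 0, 0.13], [7, -0.6, 0, 0, 0.13], [7, -0.6, 0, 0, 0.13], [5, -0.4, 0, 0, 0.13], [0, 0, 0, 0, 0.13]])

```text
time: 20.65
position: [0.6453, -0.0892, 0.0346]
ee_rot: [[-0.997, 0.0, -0.077], [0.077, 0.0, -0.997], [-0.0, -1.0, -0.0]]
wrist_force: [-0.8, -0.8, -1.1]
grip_width: 0.0384
```

```bash
python3 look.py wrist; python3 - <<'E'
from h import *
s=snapshot("wrist"); cv2.imwrite("pics/w4.png",s["pixels"])
E
```

```text
t 20.65 tcp [ 0.6453 -0.0892  0.0346] unit [ 26.1 -83.3] jaw -94.4 F [-0.8 -0.8 -1.1] w 0.038354455317083896 q7 -107
wrist px [280, 262, 85, 18, 1073] circle u,v,r 35.6 -82.8 19.6 mean [ 33.7 -82.6] ztop 0.0273
```

View pics/w4.png

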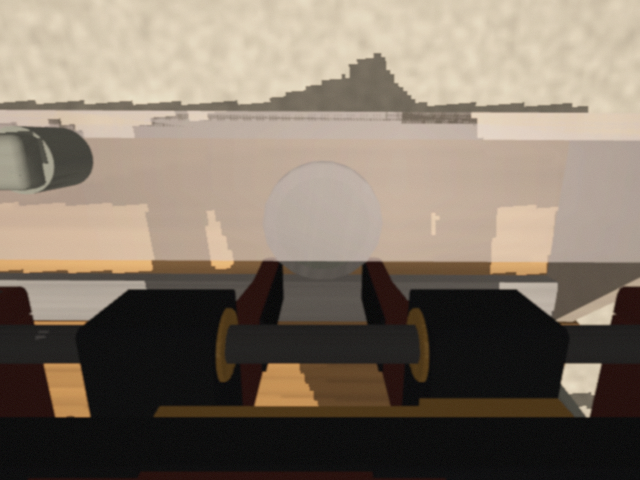

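The tin is seen through the clear roof at about (322,218), flat on the floor past the sill (rear top edge z 27 mm). I back off to the next tin.

Emit:
send_rows(series=[[-4, 0, 0, 0, 0.13], [0, 0, 50, 0, 0.13], [0, 0, 50, 0, 0.13], [-36, 16.5, 40, 0, 0.13], [-36, 16.5, 0, 0, 0.13], [-36, 16.5, 0, 0, 0.13], [-36, 16.5, 0, 0, 0.13], [-36, 16.5, 0, 0, 0.13], [-36, 16.5, 0, 0, 0.13], [0, 0, 0, 0, 0.13], [0, 0, 0, 0, 0.13]])

```text
time: 22.12
position: [0.4256, 0.0094, 0.1751]
ee_rot: [[-0.997, 0.001, -0.077], [0.077, -0.001, -0.997], [-0.001, -1.0, 0.0]]
wrist_force: [1.2, 0.2, -0.2]
grip_width: 0.0384
```

```bash
python3 look.py wrist top
```

```text
t 22.125 tcp [0.4256 0.0094 0.1751] unit [-201.    -3.1] jaw -94.4 F [ 1.2  0.2 -0.2] w 0.03843599183573389 q7 -110
wrist px [598, 21, 41, 37, 818] circle u,v,r -63.1 -225.1 15.3 mean [ -63.7 -223.2] ztop 0.0277
wrist px [191, 113, 66, 66, 3397] circle u,v,r -142.7 79.9 27.2 mean [-142.2   79.2] ztop 0.0214
wrist px [290, 126, 64, 66, 3270] circle u,v,r -152.9 -2.2 26.9 mean [-152.3   -2.3] ztop 0.0215
wrist px [94, 137, 66, 64, 3333] circle u,v,r -162.0 162.2 27.2 mean [-161.2  161. ] ztop 0.0214
wrist px [488, 183, 23, 10, 140] circle u,v,r -175.9 -151.7 7.2 mean [-174.8 -151.1] ztop 0.026
top px [356, 176, 22, 15, 267] circle u,v,r 53.6 -80.9 26.7 mean [ 47.2 -80.9] ztop 0.0282
top px [248, 250, 22, 22, 379] circle u,v,r -164.5 162.6 26.7 mean [-164.1  162.5] ztop 0.0226
```

Emit:
send_rows(series=[[0, 0, -50, 0, 0.13], [0, 0, -50, 0, 0.13], [0, 0, -36, 0, 0.13], [0, 0, -20, 0, 0.13], [0, 0, 0, 0, 0.13], [0, 0, 0, 0, 0.13]])

```text
time: 22.98
position: [0.4257, 0.0098, 0.0191]
ee_rot: [[-0.997, 0.001, -0.077], [0.077, 0.0, -0.997], [-0.001, -1.0, -0.0]]
wrist_force: [-0.3, 0.4, -0.2]
grip_width: 0.0378
```

Emit:
send_rows(series=[[10, -0.8, 0, 0, 0.13], [10, -0.8, 0, 0, 0.13], [10, -0.8, 0, 0, 0.13], [10, -0.8, 0, 0, 0.13], [10, -0.8, 0, 0, 0.13], [10, -0.8, 0, 0, 0.13], [10, -0.8, 0, 0, 0.13], [10, -0.8, 0, 0, 0.13], [10, -0.8, 0, 0, 0.13], [7, -0.6, 0, 0, 0.13], [0, 0, 0, 0, 0.13]])

```text
time: 24.35
position: [0.5229, 0.002, 0.0186]
ee_rot: [[-0.997, 0.001, -0.077], [0.077, 0.0, -0.997], [-0.001, -1.0, -0.0]]
wrist_force: [-1.6, -0.2, -0.5]
grip_width: 0.0383
```

```bash
python3 look.py wrist top
```

```text
t 24.35 tcp [0.5229 0.002  0.0186] unit [-103.5   -2.5] jaw -94.4 F [-1.6 -0.2 -0.5] w 0.03833347511353949 q7 -121
wrist px [258, 169, 129, 132, 12497] circle u,v,r -81.2 -1.4 32.7 mean [-73.9  -1.7] ztop 0.0261
top px [356, 176, 22, 15, 267] circle u,v,r 53.6 -81.1 26.6 mean [ 47.1 -81.2] ztop 0.0283
top px [283, 246, 22, 20, 350] circle u,v,r -143.2 80.4 26.6 mean [-145.5   80. ] ztop 0.0224
top px [252, 270, 22, 23, 390] circle u,v,r -212.5 148.9 27.2 mean [-212.7  149.2] ztop 0.0225
```

Tin A has been knocked to (-212,149), so I'll re-aim for it later. First I finish this one.

Emit:
send_rows(series=[[10, -0.8, 1, 0, 0.13], [10, -0.8, 3, 0, 0.13], [10, -0.8, 3, 0, 0.13], [10, -0.8, 1.5, 0, 0.13], [10, -0.8, 1.5, 0, 0.13], [10, -0.8, 1.5, 0, 0.13], [10, -0.8, 1.5, 0, 0.13], [10, -0.8, 1.5, 0, 0.13], [10, -0.8, 1.5, 0, 0.13]])

```text
time: 25.58
position: [0.6127, -0.0053, 0.0347]
ee_rot: [[-0.997, 0.0, -0.077], [0.077, 0.0, -0.997], [-0.0, -1.0, -0.0]]
wrist_force: [-0.4, -0.1, 0.4]
grip_width: 0.038
```

Emit:
send_rows(series=[[7, -0.6, 0, 0, 0.13], [7, -0.6, 0, 0, 0.13], [7, -0.6, 0, 0, 0.13], [7, -0.6, 0, 0, 0.13], [7, -0.6, 0, 0, 0.13], [5, -0.4, 0, 0, 0.13], [0, 0, 0, 0, 0.13]])

```text
time: 26.45
position: [0.6523, -0.0086, 0.0346]
ee_rot: [[-0.997, 0.0, -0.077], [0.077, 0.0, -0.997], [-0.0, -1.0, -0.0]]
wrist_force: [-0.0, -0.1, -0.2]
grip_width: 0.0384
```

Emit:
send_rows(series=[[-4, 0, 0, 0, 0.13], [0, 0, 50, 0, 0.13], [0, 0, 50, 0, 0.13], [-34.5, 16.5, 40, 0, 0.13], [-34.5, 16.5, 0, 0, 0.13], [-34.5, 16.5, 0, 0, 0.13], [-34.5, 16.5, 0, 0, 0.13], [-34.5, 16.5, 0, 0, 0.13], [-34.5, 16.5, 0, 0, 0.13], [0, 0, 0, 0, 0.13], [0, 0, 0, 0, 0.13]])

```text
time: 27.82
position: [0.4415, 0.09, 0.175]
ee_rot: [[-0.997, 0.001, -0.077], [0.077, -0.0, -0.997], [-0.001, -1.0, 0.0]]
wrist_force: [0.1, -0.2, -0.1]
grip_width: 0.0381
```

```bash
python3 look.py wrist top
```

```text
t 27.825 tcp [0.4415 0.09   0.175 ] unit [-191.8   78.5] jaw -94.4 F [ 0.1 -0.2 -0.1] w 0.038061175247119806 q7 -122
wrist px [290, 125, 64, 65, 3281] circle u,v,r -142.6 79.9 26.8 mean [-142.1   79.9] ztop 0.0214
wrist px [580, 194, 25, 9, 138] circle u,v,r -175.5 -150.2 6.3 mean [-174.6 -149.6] ztop 0.0249
wrist px [214, 207, 61, 60, 2826] circle u,v,r -211.8 147.8 26.9 mean [-210.9  147.4] ztop 0.0215
top px [323, 173, 22, 15, 266] circle u,v,r 52.4 -0.1 26.4 mean [47.2 -0.6] ztop 0.0285
top px [356, 176, 22, 15, 271] circle u,v,r 53.0 -81.1 26.5 mean [ 46.9 -80.8] ztop 0.0282
```

Emit:
send_rows(series=[[0, 0, -50, 0, 0.13], [0, 0, -50, 0, 0.13], [0, 0, -36, 0, 0.13], [0, 0, -20, 0, 0.13], [0, 0, 0, 0, 0.13], [0, 0, 0, 0, 0.13]])

```text
time: 28.68
position: [0.4417, 0.0905, 0.0191]
ee_rot: [[-0.997, 0.001, -0.077], [0.077, 0.0, -0.997], [-0.001, -1.0, -0.0]]
wrist_force: [-0.1, 0.3, 0.6]
grip_width: 0.0384
```

Emit:
send_rows(series=[[10, -0.8, 0, 0, 0.13], [10, -0.8, 0, 0, 0.13], [10, -0.8, 0, 0, 0.13], [10, -0.8, 0, 0, 0.13], [10, -0.8, 0, 0, 0.13], [10, -0.8, 0, 0, 0.13], [10, -0.8, 0, 0, 0.13], [10, -0.8, 0, 0, 0.13], [8, -0.6, 0, 0, 0.13], [0, 0, 0, 0, 0.13]])

```text
time: 29.92
position: [0.5299, 0.0833, 0.0186]
ee_rot: [[-0.997, 0.001, -0.078], [0.078, 0.0, -0.997], [-0.001, -1.0, -0.0]]
wrist_force: [0.6, 0.2, 0.2]
grip_width: 0.0384
```

```bash
python3 look.py wrist top
```

```text
t 29.925 tcp [0.5299 0.0833 0.0186] unit [-103.1   79.1] jaw -94.4 F [0.6 0.2 0.2] w 0.03838270101165497 q7 -131
wrist px [258, 169, 129, 132, 12508] circle u,v,r -80.8 79.9 32.7 mean [-73.5  80. ] ztop 0.0262
top px [323, 173, 22, 15, 265] circle u,v,r 52.5 0.2 26.4 mean [47.5 -0.3] ztop 0.0286
top px [356, 176, 22, 15, 271] circle u,v,r 52.4 -80.9 26.4 mean [ 46.9 -81. ] ztop 0.028
top px [252, 270, 22, 22, 394] circle u,v,r -212.1 148.8 27.0 mean [-212.2  148.3] ztop 0.0225
```

Emit:
send_rows(series=[[10, -0.8, 1, 0, 0.13], [10, -0.8, 3, 0, 0.13], [10, -0.8, 3, 0, 0.13], [10, -0.8, 1.5, 0, 0.13], [10, -0.8, 1.5, 0, 0.13], [10, -0.8, 1.5, 0, 0.13], [10, -0.8, 1.5, 0, 0.13], [10, -0.8, 1.5, 0, 0.13], [10, -0.8, 1.5, 0, 0.13]])

```text
time: 31.15
position: [0.6197, 0.0762, 0.0347]
ee_rot: [[-0.997, 0.0, -0.077], [0.077, 0.0, -0.997], [-0.0, -1.0, -0.0]]
wrist_force: [-0.5, 0.1, -0.2]
grip_width: 0.0383
```

Emit:
send_rows(series=[[7, -0.6, 0, 0, 0.13], [7, -0.6, 0, 0, 0.13], [7, -0.6, 0, 0, 0.13], [7, -0.6, 0, 0, 0.13], [7, -0.6, 0, 0, 0.13], [5, -0.4, 0, 0, 0.13], [0, 0, 0, 0, 0.13]])

```text
time: 32.02
position: [0.6593, 0.0728, 0.0346]
ee_rot: [[-0.997, 0.0, -0.077], [0.077, 0.0, -0.997], [-0.0, -1.0, -0.0]]
wrist_force: [0.5, 0.2, -0.3]
grip_width: 0.0383
```

```bash
python3 - <<'E'
from h import *
s=snapshot("scene"); cv2.imwrite("pics/s2.png",cv2.resize(s["pixels"][130:350,230:450],None,fx=2.7,fy=2.7))
P=pts(s); x,y,z=P[...,0],P[...,1],P[...,2]
O=np.array([.6262,-.004]);a=np.radians(-4.7);ux=np.array([np.cos(a),np.sin(a)]);uy=np.array([-ux[1],ux[0]])
m=(z>.004)&(z<.018)&(x>.25)&(x<.46)&(y>.1)&(y<.35); Q=P[m]; q=(Q[:,:2]-O)@np.c_[ux,uy]; print("keys uv",q.min(0).round(3),q.max(0).round(3))
m=(z>.005)&(z<.03)&(x>.42)&(x<.56)&(y>.2)&(y<.4); q=(P[m][:,:2]-O)@np.c_[ux,uy]; print("glasses uv",q.min(0).round(3),q.max(0).round(3))
E
```

```text
keys uv [-0.399  0.074] [-0.177  0.268]
glasses uv [-0.221  0.187] [-0.107  0.258]
```

View pics/s2.png

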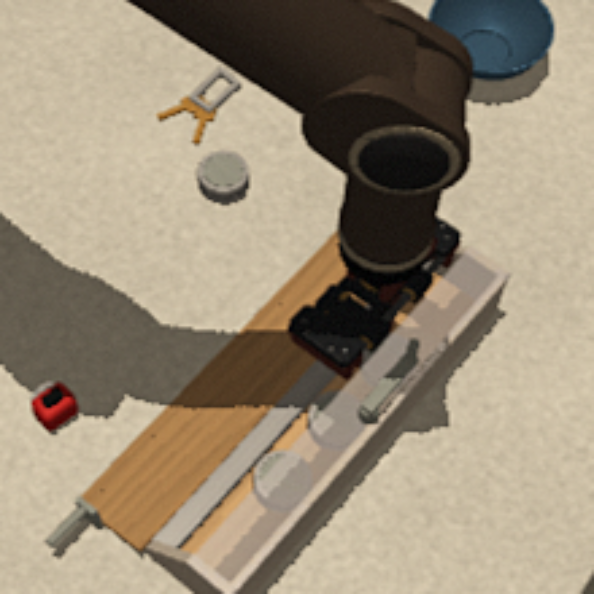

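The scene view shows two tins lying flat under the roof at about (275,478) and (325,420), the third being placed. The knocked tin is at (222,173) with the brass keys close behind it at about (197,125). I need the key clearance before approaching.

```bash
python3 - <<'E'
from h import *
import pickle
O=np.array([.6262,-.004]);a=np.radians(-4.7);ux=np.array([np.cos(a),np.sin(a)]);uy=np.array([-ux[1],ux[0]])
for f,(u0,u1,v0,v1) in(("top0",(200,262,298,332)),("scene0",(282,326,148,188))):
    s=pickle.load(open(f+".pkl","rb")); h=cv2.cvtColor(s["pixels"],cv2.COLOR_BGR2HSV)
    m=(h[...,1]>95)&(h[...,0]<28); mm=np.zeros_like(m); mm[v0:v1,u0:u1]=m[v0:v1,u0:u1]
    v,u=np.nonzero(mm); R=np.array([ray(s,i,j,.004)[:2] for i,j in zip(u,v)]); q=((R-O)@np.c_[ux,uy]*1e3).round()
    print(f,len(q),"min",q.min(0),"max",q.max(0)); o=np.argsort(-q[:,0])[:8]; print(q[o].tolist()); o=np.argsort(q[:,1])[:8]; print(q[o].tolist())
E
python3 look.py top
```

```text
top0 162 min [-323.  169.] max [-268.  219.]
[[-268.0, 170.0], [-269.0, 178.0], [-269.0, 175.0], [-269.0, 173.0], [-271.0, 175.0], [-271.0, 177.0], [-271.0, 170.0], [-271.0, 173.0]]
[[-323.0, 169.0], [-268.0, 170.0], [-318.0, 170.0], [-271.0, 170.0], [-320.0, 170.0], [-320.0, 172.0], [-273.0, 172.0], [-323.0, 172.0]]
scene0 115 min [-324.  165.] max [-266.  219.]
[[-266.0, 169.0], [-268.0, 167.0], [-268.0, 172.0], [-268.0, 177.0], [-270.0, 165.0], [-271.0, 175.0], [-271.0, 179.0], [-271.0, 170.0]]
[[-270.0, 165.0], [-317.0, 165.0], [-321.0, 166.0], [-268.0, 167.0], [-319.0, 168.0], [-324.0, 169.0], [-266.0, 169.0], [-322.0, 170.0]]
t 32.075 tcp [0.6591 0.0728 0.0346] unit [26.5 79.2] jaw -94.4 F [-0.3  0.9 -0. ] w 0.03808619168454157 q7 -123
top px [252, 270, 22, 23, 404] circle u,v,r -212.1 148.7 27.0 mean [-212.7  148.5] ztop 0.0223
```

Emit:
send_rows(series=[[-4, 0, 0, 0, 0.13], [0, 0, 50, 0, 0.13], [0, 0, 50, 0, 0.13], [-37, 13, 20, 0, 0], [-37, 13, 0, 0, 0], [-37, 13, 0, 0, 0], [-37, 13, 0, 0, 0], [-37, 13, 0, 0, 0], [-37, 13, 0, 0, 0], [-37, 13, 0, 0, 0], [0, 0, 0, 0, 0], [0, 0, 0, 0, 0]])

```text
time: 33.62
position: [0.3966, 0.1635, 0.155]
ee_rot: [[-0.997, 0.001, -0.077], [0.077, -0.0, -0.997], [-0.001, -1.0, 0.0]]
wrist_force: [1.4, 1.0, 0.2]
grip_width: 0.0439
```

```bash
python3 look.py wrist top
```

```text
t 33.625 tcp [0.3966 0.1635 0.155 ] unit [-242.6  148.2] jaw -94.4 F [1.4 1.  0.2] w 0.04392673385134232 q7 -135
wrist px [290, 149, 67, 68, 3563] circle u,v,r -212.1 147.9 27.0 mean [-211.4  148. ] ztop 0.0215
top px [290, 171, 22, 15, 265] circle u,v,r 53.4 81.3 26.4 mean [47.  80.5] ztop 0.0282
top px [323, 173, 22, 15, 267] circle u,v,r 52.3 0.3 26.9 mean [47.4 -0.3] ztop 0.0283
top px [356, 176, 22, 14, 256] circle u,v,r 53.7 -81.0 26.5 mean [ 47.4 -81.3] ztop 0.0285
```

Emit:
send_rows(series=[[0, 0, -50, 0, 0], [0, 0, -40, 0, 0], [0, 0, -30, 0, 0], [0, 0, -16, 0, 0], [0, 0, 0, 0, 0], [0, 0, 0, 0, 0.13], [0, 0, 0, 0, 0.13]])

```text
time: 34.6
position: [0.3968, 0.164, 0.0196]
ee_rot: [[-0.997, 0.002, -0.077], [0.077, 0.001, -0.997], [-0.002, -1.0, -0.001]]
wrist_force: [-0.2, 0.2, -0.5]
grip_width: 0.0384
```

Emit:
send_rows(series=[[5, -0.4, 0, 0, 0.13], [10, -0.8, 0, 0, 0.13], [10, -0.8, 0, 0, 0.13], [10, -0.8, 0, 0, 0.13], [10, -0.8, 0, 0, 0.13], [10, -0.8, 0, 0, 0.13], [10, -0.8, 0, 0, 0.13], [10, -0.8, 0, 0, 0.13], [10, -0.8, 0, 0, 0.13], [10, -0.8, 0, 0, 0.13], [10, -0.8, 0, 0, 0.13], [10, -0.8, 0, 0, 0.13]])

```text
time: 36.1
position: [0.511, 0.1545, 0.0186]
ee_rot: [[-0.997, -0.001, -0.077], [0.077, -0.0, -0.997], [0.001, -1.0, 0.0]]
wrist_force: [-5.1, 1.4, 4.4]
grip_width: 0.0383
```

Emit:
send_rows(series=[[10, -0.8, 0, 0, 0.13], [10, -0.8, 0, 0, 0.13], [4, -0.3, 0, 0, 0.13], [0, 0, 0, 0, 0.13]])

```text
time: 36.6
position: [0.5354, 0.1526, 0.0186]
ee_rot: [[-0.997, 0.0, -0.077], [0.077, 0.0, -0.997], [-0.0, -1.0, -0.0]]
wrist_force: [0.6, -0.3, -0.5]
grip_width: 0.0382
```

```bash
python3 look.py wrist top
```

```text
t 36.6 tcp [0.5354 0.1526 0.0186] unit [-103.3  148.6] jaw -94.4 F [ 0.6 -0.3 -0.5] w 0.038159290410376384 q7 -138
wrist px [258, 169, 129, 127, 12468] circle u,v,r -80.0 149.2 31.6 mean [-73.7 149.4] ztop 0.0261
top px [290, 171, 22, 15, 263] circle u,v,r 53.4 81.3 26.5 mean [47.2 80.9] ztop 0.0286
top px [323, 173, 22, 15, 265] circle u,v,r 52.4 0.1 26.6 mean [47.4 -0.2] ztop 0.0283
top px [356, 176, 22, 15, 272] circle u,v,r 52.9 -80.9 26.4 mean [ 47.  -80.7] ztop 0.0282
```

Emit:
send_rows(series=[[10, -0.8, 1, 0, 0.13], [10, -0.8, 3, 0, 0.13], [10, -0.8, 3, 0, 0.13], [10, -0.8, 1.5, 0, 0.13], [10, -0.8, 1.5, 0, 0.13], [10, -0.8, 1.5, 0, 0.13], [10, -0.8, 1.5, 0, 0.13], [10, -0.8, 1.5, 0, 0.13], [10, -0.8, 1.5, 0, 0.13]])

```text
time: 37.83
position: [0.6257, 0.1454, 0.0347]
ee_rot: [[-0.997, 0.0, -0.077], [0.077, -0.0, -0.997], [-0.0, -1.0, 0.0]]
wrist_force: [-0.1, -1.1, 0.3]
grip_width: 0.0379
```

Emit:
send_rows(series=[[7, -0.6, 0, 0, 0.13], [7, -0.6, 0, 0, 0.13], [7, -0.6, 0, 0, 0.13], [7, -0.6, 0, 0, 0.13], [7, -0.6, 0, 0, 0.13], [5, -0.4, 0, 0, 0.13], [0, 0, 0, 0, 0.13]])

```text
time: 38.7
position: [0.6654, 0.142, 0.0346]
ee_rot: [[-0.997, 0.0, -0.077], [0.077, 0.0, -0.997], [-0.0, -1.0, -0.0]]
wrist_force: [-0.0, -0.3, 0.1]
grip_width: 0.0381
```

Emit:
send_rows(series=[[-4, 0, 0, 0, 0.13], [0, 0, 50, 0, 0.13], [0, 0, 50, 0, 0.13], [-16, -33, 40, 0.131, 0.1], [-16, -33, 20, 0.131, 0.1], [-16, -33, 0, 0.131, 0.1], [-16, -33, 0, 0.131, 0.1], [-16, -33, 0, 0.131, 0.1], [-16, -33, 0, 0.131, 0.1], [-16, -33, 0, 0.131, 0.1], [-16, -33, 0, 0.131, 0.1], [-16, -33, 0, 0.131, 0.1]])

```text
time: 40.2
position: [0.5159, -0.1558, 0.1947]
ee_rot: [[-0.448, -0.0, 0.894], [-0.894, -0.001, -0.448], [0.001, -1.0, 0.0]]
wrist_force: [1.0, -0.0, 0.7]
grip_width: 0.0399
```

Emit:
send_rows(series=[[9, -29, 0, 0.131, 0.1], [9, -29, 0, 0.131, 0.1], [9, -29, 0, 0.131, 0.1], [0, 0, 0, 0, 0.1], [0, 0, 0, 0, 0.1]])

```text
time: 40.83
position: [0.5436, -0.2408, 0.1946]
ee_rot: [[-0.077, -0.0, 0.997], [-0.997, 0.001, -0.077], [-0.001, -1.0, -0.0]]
wrist_force: [0.7, 0.9, -0.3]
grip_width: 0.0395
```

```bash
python3 look.py top; python3 - <<'E'
from h import *
s=snapshot("wrist"); P=pts(s); x,y,z=P[...,0],P[...,1],P[...,2]
m=(s["range_z"]>0)&(z>.018)&(z<.035)&(x>.5)&(x<.58)&(y<-.222)&(y>-.3); print("handle",m.sum(),P[m].mean(0).round(4),P[m].min(0).round(4),P[m].max(0).round(4))
s=snapshot("top"); cv2.imwrite("pics/t3.png",cv2.resize(s["pixels"][120:330,170:500],None,fx=2.2,fy=2.2))
E
```

```text
t 40.825 tcp [ 0.5436 -0.2408  0.1946] unit [ -62.9 -242.8] jaw -4.4 F [ 0.7  0.9 -0.3] w 0.03953141393252234 q7 -9
top px [263, 169, 21, 15, 250] circle u,v,r 52.9 150.0 26.1 mean [ 47.2 149.6] ztop 0.0287
top px [290, 171, 22, 15, 265] circle u,v,r 53.1 81.8 26.9 mean [47.  80.8] ztop 0.0287
top px [323, 173, 22, 15, 268] circle u,v,r 51.8 0.2 26.6 mean [47.4 -0.5] ztop 0.0281
top px [356, 176, 22, 15, 271] circle u,v,r 52.4 -80.9 26.5 mean [ 46.6 -80.8] ztop 0.0282
handle 500 [ 0.5418 -0.2429  0.0269] [ 0.5356 -0.2646  0.0228] [ 0.5479 -0.2221  0.03  ]
```

View pics/t3.png

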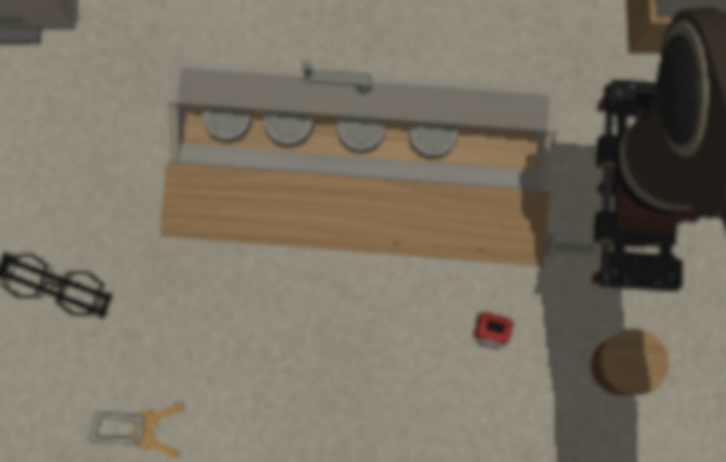

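All four tins lie flat behind the sill at about (227,125), (288,130), (360,135) and (433,140). The light, keys and glasses are unmoved. Now I close the flap.

Emit:
send_rows(series=[[-2, -3, -50, 0, 0.1], [0, 0, -50, 0, 0.1], [0, 0, -40, 0, 0.1], [0, 0, -23, 0, 0.1], [0, 0, -11, 0, 0.1], [0, 0, 0, 0, 0.1], [0, 0, 0, 0, 1], [0, 0, 0, 0, 1], [0, 0, 0, 0, 1], [0, 0, 0, 0, 1], [0, 0, 0, 0, 1]], squeeze=20)

```text
time: 42.35
position: [0.5429, -0.2452, 0.0212]
ee_rot: [[-0.076, 0.002, 0.997], [-0.997, -0.0, -0.076], [0.0, -1.0, 0.002]]
wrist_force: [3.3, -0.9, 2.2]
grip_width: 0.0093
```

Gripped. Now the reverse arc.

Emit:
send_rows(series=[[1.5, 0, 6.5, 0, 1], [2, -0.5, 6.5, 0, 1], [2.5, 0, 6.5, 0, 1], [3, -0.5, 6, 0, 1], [4, 0, 5.5, 0, 1], [4, -0.5, 5, 0, 1], [5, -0.5, 5, 0, 1], [5.5, -0.5, 4, 0, 1]])

```text
time: 43.35
position: [0.5658, -0.2472, 0.0658]
ee_rot: [[-0.076, -0.008, 0.997], [-0.997, -0.0, -0.076], [0.001, -1.0, -0.008]]
wrist_force: [-15.3, 1.3, 10.0]
grip_width: 0.0093
```

Emit:
send_rows(series=[[5.5, -0.5, 3.5, 0, 1], [6, -0.5, 3, 0, 1], [6.5, -0.5, 2, 0, 1], [6.5, -0.5, 2, 0, 1], [6.5, -0.5, 1, 0, 1], [7, -0.5, 0, 0, 1], [6.5, -0.5, -0.5, 0, 1], [7, -0.5, -1, 0, 1]])

```text
time: 44.35
position: [0.6213, -0.2518, 0.076]
ee_rot: [[-0.076, -0.0, 0.997], [-0.997, -0.001, -0.076], [0.001, -1.0, 0.0]]
wrist_force: [-2.9, -0.6, 2.9]
grip_width: 0.0093
```

Emit:
send_rows(series=[[6.5, -0.5, -2, 0, 1], [6, -0.5, -2.5, 0, 1], [6, -0.5, -3.5, 0, 1], [5.5, -0.5, -3.5, 0, 1], [5, -0.5, -4.5, 0, 1], [5, -0.5, -5, 0, 1], [4, 0, -5.5, 0, 1], [3.5, -0.5, -5.5, 0, 1], [0, 0, 0, 0, 1]])

```text
time: 45.48
position: [0.6627, -0.255, 0.0429]
ee_rot: [[-0.076, 0.0, 0.997], [-0.997, 0.0, -0.076], [-0.0, -1.0, 0.0]]
wrist_force: [-0.7, -3.7, -1.2]
grip_width: 0.0092
```

Emit:
send_rows(series=[[0, 0, -1, 0, 1], [0, 0, 0, 0, 0.3], [0, 0, 0, 0, 0.1], [0, 0, 0, 0, 0.1], [0, 0, 50, 0, 0.1], [0, 0, 60, 0, 0.1], [0, 0, 60, 0, 0.1], [0, 0, 10, 0, 0.1], [0, 0, 0, 0, 0.1]])

```text
time: 46.6
position: [0.6626, -0.2548, 0.2231]
ee_rot: [[-0.076, 0.001, 0.997], [-0.997, -0.001, -0.076], [0.001, -1.0, 0.001]]
wrist_force: [-1.0, 1.1, -1.0]
grip_width: 0.0396
```

```bash
python3 - <<'E'
from h import *
s=snapshot("wrist"); P=pts(s); x,y,z=P[...,0],P[...,1],P[...,2]
m=(s["range_z"]>0)&(z>.040)&(z<.058)&(x>.6)&(x<.75)&(y<-.235)&(y>-.3); print("handle",m.sum(),P[m].mean(0).round(4),P[m].min(0).round(4),P[m].max(0).round(4))
s=snapshot("top"); P=pts(s); x,y,z=P[...,0],P[...,1],P[...,2]; h=cv2.cvtColor(s["pixels"],cv2.COLOR_BGR2HSV)
w=(h[...,1]>70)&(h[...,0]<25)&(x>.58)&(x<.8)&(y>-.2)&(y<.25)&(z>.022)&(z<.09); Q=P[w]
for _ in range(4):
    c=Q.mean(0);n=np.linalg.svd(Q-c,full_matrices=False)[2][2];Q=Q[abs((Q-c)@n)<.004]
print("flap",len(Q),c.round(4),n.round(3))
m=(z>.1)&(z<.13)&(x>.6)&(x<.8)&(abs(y)<.12); print("peg",m.sum(),P[m].mean(0).round(4))
st=get_state(); print(np.round(st["position"],4),np.round(st["qpos"],1))
E
```

```text
handle 441 [ 0.6618 -0.254   0.05  ] [ 0.6558 -0.2743  0.0461] [ 0.6679 -0.2351  0.0532]
flap 4985 [0.6557 0.003  0.0517] [ 0.698 -0.056 -0.714]
peg 26 [0.7142 0.048  0.1161]
[ 0.6616 -0.2549  0.2207] [ 45.1  41.  -48.8  76.7  30.5  75.8  -8.3]
```

Emit:
send_rows(series=[[8, 43, 0, 0, 0.3], [8, 43, 0, 0, 0.3], [8, 43, 0, 0, 0.3], [8, 43, 0, 0, 0.3], [8, 43, 0, 0, 0.3], [8, 43, 0, 0, 0.3], [7, 45, 0, 0, 0.3], [0, 0, 0, 0, 0.3], [0, 0, 0, 0, 0.3]])

```text
time: 47.82
position: [0.717, 0.0474, 0.2207]
ee_rot: [[-0.076, -0.003, 0.997], [-0.997, -0.001, -0.076], [0.001, -1.0, -0.002]]
wrist_force: [-0.4, -1.0, -0.1]
grip_width: 0.0304
```

```bash
python3 - <<'E'
from h import *
st=get_state(); print(np.round(st["position"],4),np.round(st["qpos"],1),st["grip_width"])
s=snapshot("wrist"); P=pts(s); x,y,z=P[...,0],P[...,1],P[...,2]
m=(s["range_z"]>0)&(z>.112)&(z<.13)&(x>.67)&(x<.76)&(y<.1)&(y>0); print("peg",m.sum(),P[m].mean(0).round(4),P[m].min(0).round(4),P[m].max(0).round(4))
E
```

```text
[0.717  0.0474 0.2207] [ 19.7  41.9 -48.7  75.1  31.   76.6 -32.9] 0.03040640587095277
peg 175 [0.7165 0.0481 0.1199] [0.7116 0.0425 0.1125] [0.7212 0.0521 0.1225]
```

Aligned with the peg, so I descend and grip.

Emit:
send_rows(series=[[0, 0.5, -40, 0, 0.3], [0, 0, -35, 0, 0.3], [0, 0, -20, 0, 0.3], [0, 0, -11, 0, 0.3], [0, 0, 0, 0, 0.3], [0, 0, 0, 0, 1], [0, 0, 0, 0, 1], [0, 0, 0, 0, 1], [0, 0, 0, 0, 1]], squeeze=15)

```text
time: 49.0
position: [0.7178, 0.0489, 0.1175]
ee_rot: [[-0.076, 0.001, 0.997], [-0.997, 0.0, -0.076], [-0.0, -1.0, 0.001]]
wrist_force: [-0.7, 1.1, 3.0]
grip_width: 0.0095
```

Emit:
send_rows(series=[[-8, 0, 0, 0.131, 1], [-8, -1, 0, 0.131, 1], [-7.5, -2, 0, 0.131, 1], [-7.5, -3, 0, 0.131, 1], [-7, -4, 0, 0.131, 1], [-6, -4.5, 0, 0.131, 1], [-5.5, -5.5, 0, 0.131, 1], [-5, -6, 0, 0.131, 1], [-4, -6.5, 0, 0.131, 1], [-3, -7.5, 0, 0.131, 1], [-2, -7.5, 0, 0.131, 1], [-1, -7.5, 0, 0.131, 1]])

```text
time: 50.5
position: [0.6511, -0.0053, 0.1174]
ee_rot: [[0.998, -0.003, 0.069], [-0.069, 0.001, 0.998], [-0.003, -1.0, 0.0]]
wrist_force: [-9.4, 1.3, 9.5]
grip_width: 0.0095
```

Emit:
send_rows(series=[[0, 0, 0, 0, 1], [0, -3, 0, 0, 1], [0, -3, 0, 0, 1], [0, 0, 0, 0, 1], [0, 0, 0, 0, 1]])

```text
time: 51.12
position: [0.651, -0.0087, 0.1175]
ee_rot: [[0.997, -0.003, 0.071], [-0.071, 0.004, 0.997], [-0.003, -1.0, 0.004]]
wrist_force: [-8.7, 6.7, 7.8]
grip_width: 0.0097
```

Emit:
send_rows(series=[[0, 3, 0, 0, 0.5], [0, 1, 0, 0, 0.4], [0, 0, 0, 0, 0.4], [0, 0, 0, 0, 0.4], [0, 0, 40, 0, 0.4], [0, 0, 50, 0, 0.4], [-30, -20, 40, 0, 0.4], [-40, -40, 0, 0, 0.4], [-40, -40, 0, 0, 0.4], [-40, -40, 0, 0, 0.4], [-40, -40, 0, 0, 0.4], [0, 0, 0, 0, 0.4]])

```text
time: 52.62
position: [0.4599, -0.1936, 0.246]
ee_rot: [[0.996, -0.002, 0.084], [-0.084, -0.002, 0.996], [-0.002, -1.0, -0.002]]
wrist_force: [0.2, -0.1, -0.2]
grip_width: 0.026
```

Emit:
send_rows(series=[[0, -40, 10, 0, 0.4], [0, -40, 10, 0, 0.4], [0, -40, 10, 0, 0.4], [0, -40, 10, 0, 0.4], [0, 0, 0, 0, 0.4], [0, 0, 0, 0, 0.4]])

```text
time: 53.38
position: [0.4638, -0.3469, 0.2866]
ee_rot: [[0.997, 0.0, 0.073], [-0.073, 0.001, 0.997], [0.0, -1.0, 0.001]]
wrist_force: [-0.3, 0.4, -0.2]
grip_width: 0.026
```

```bash
python3 - <<'E'
from h import *
import pickle
st=get_state(); print(st["time"],np.round(st["position"],4),np.round(st["qpos"],1),np.round(st["wrist_force"],1))
s=snapshot("top"); P=pts(s); x,y,z=P[...,0],P[...,1],P[...,2]; h=cv2.cvtColor(s["pixels"],cv2.COLOR_BGR2HSV)
cv2.imwrite("pics/t4.png",cv2.resize(s["pixels"][110:340,90:560],None,fx=1.7,fy=1.7))
s0=pickle.load(open("top0.pkl","rb"))
for nm,S in(("0",s0),("now",s)):
    P=pts(S); x,y,z=P[...,0],P[...,1],P[...,2]; m=(z>.08)&(z<.13)&(x>.63)&(x<.75)&(abs(y)<.06); Q=P[m]; d=np.linalg.svd(Q[:,:2]-Q[:,:2].mean(0),full_matrices=False)[2][0]
    print(nm,"catch",len(Q),Q.mean(0).round(4),"angle",np.degrees(np.arctan(d[1]/d[0])).round(2),Q.min(0).round(3),Q.max(0).round(3))
sc=snapshot("scene"); s1=pickle.load(open("scene0.pkl","rb"))
for nm,S in(("0",s1),("now",sc)):
    P=pts(S); x,y,z=P[...,0],P[...,1],P[...,2]; m=(z>.105)&(z<.13)&(x>.6)&(x<.75)&(abs(y)<.1); print(nm,"peg scene",m.sum(),P[m].mean(0).round(4))
    h=cv2.cvtColor(S["pixels"],cv2.COLOR_BGR2HSV)
    for n2,mm in(("light",((h[...,0]<6)|(h[...,0]>174))&(h[...,1]>150)&(abs(P[...,0]-.45)<.06)&(abs(P[...,1]+.15)<.06)),("brush",(abs(x-.49)<.15)&(y<-.36)&(y>-.55)&(z>.03)&(z<.05)),("candle",(z>.055)&(z<.07)&(abs(x-.415)<.06)&(abs(y+.29)<.06)),("keys",(abs(x-.37)<.09)&(abs(y-.22)<.1)&(h[...,1]>95)&(h[...,0]<28)),("glasses",(z>.01)&(z<.03)&(abs(x-.5)<.08)&(abs(y-.31)<.09)),("bowl",(z>.03)&(z<.07)&(abs(x-.56)<.12)&(abs(y-.48)<.12)&(h[...,0]>90))):
        print("  ",n2,mm.sum(),P[mm].mean(0).round(4))
E
```

```text
53.375 [ 0.4638 -0.3469  0.2866] [ 82.1  38.3 -79.1  91.1  37.8  82.4  85.9] [-0.3  0.4 -0.2]
0 catch 216 [ 0.6822 -0.0072  0.0946] angle -7.66 [ 0.647 -0.06   0.08 ] [0.719 0.06  0.126]
now catch 217 [ 0.6821 -0.0059  0.0948] angle -4.3 [ 0.647 -0.05   0.08 ] [0.718 0.057 0.125]
0 peg scene 25 [ 0.6528 -0.0102  0.1195]
   light 163 [ 0.4604 -0.1583  0.0258]
   brush 1490 [ 0.4943 -0.4617  0.0418]
   candle 640 [ 0.4161 -0.2937  0.0647]
   keys 115 [0.347  0.2117 0.0041]
   glasses 215 [0.5044 0.3273 0.017 ]
   bowl 556 [0.5598 0.4933 0.0425]
now peg scene 26 [ 0.6527 -0.0116  0.1179]
   light 161 [ 0.4603 -0.1585  0.0255]
   brush 1491 [ 0.4944 -0.4618  0.0419]
   candle 641 [ 0.416  -0.2937  0.0647]
   keys 114 [0.347  0.2115 0.0041]
   glasses 212 [0.5046 0.327  0.0171]
   bowl 551 [0.5592 0.4932 0.0426]
```

View pics/t4.png

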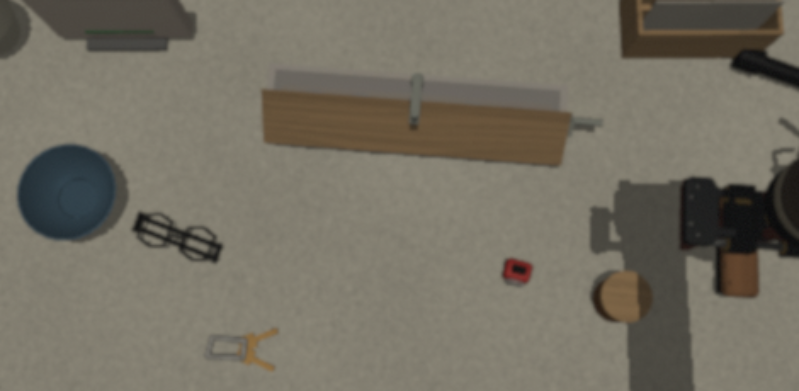

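The view shows the flap shut and the catch bar across it, from (417,80) to (414,125). The bowl, glasses, keys, light and candle are where they were. I'm handing in.

```bash
python3 -c "
from rig import sign_off; print(sign_off())"
```

```text
the job is handed in; nothing more can be done
None
```

I put all four tins away, shut the flap and turned the catch back across it, then handed the job in at about 53 s on the robot's clock.

- **Order:** I turned the catch clear and folded the flap fully down; its measured height profile matched the ramp. I slid each tin up between the part-open fingers without gripping or lifting it. Then I folded the flap shut and swung the catch across until it met its stop, with about 7 N of reaction.
- **Knocked tin:** One tin was moved about 5 cm towards the keys partway through. I measured it again and pushed it in without touching the keys.
- **Tins:** Before the flap was shut, all four were behind the sill with their tops at z 28 mm, lying flat on the floor.
- **Flap and handle:** Both are back within about 1 mm of where they started.
- **Bystanders:** The light, candle, brush, keys, glasses and bowl read within 1 mm of their starting positions. I saw no sign of the grip slackening.
- **Checks that disagreed:** The catch bar's angle read -4.3° at the end against -7.7° at the start, and the unit's own axis is at -4.7°. I put the start reading down to noise. The peg read 1.4 mm further across at the end.

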